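# Close the scrap caddy and lift it by its bail

### The arm

A 6-joint arm with a two-finger parallel gripper is mounted at the origin on a cart in front of the work surface, level with it; the furniture and walls round the work are solid. World frame = base frame: x ahead of the robot, y to its left, z up, the work surface at z = 0. Lengths are in m, angles in rad, forces in N, time in s.
With the tool pointing down it reaches from about 0.275 to 0.725 m from the base axis. Payload 5.6 kg.
Tool frame: the origin (TCP) lies between the finger pads; the fingertips stand 14 mm ahead of it and the grasp point (between the pads) lies 5 mm behind it; z points along the fingers, y is the line along which they close (so a half turn about z gives the same grasp; the last joint's range is limited). The gripper opens to 85 mm and grips with 20 to 120 N. Pads are 22 mm wide; open, the fingers measure 114 mm over their backs; the gripper's body (76 mm by 85 mm) begins 54 mm behind the grasp point. The pads swing forward as they close: fully open they stand 13 mm farther back than shut.
Start: joints at [-0.966, 0.255, 0.108, 0, -1.424, -0.285], TCP at [0.173, -0.522, 0.245] pointing down, gripper open.
Joint ranges: [-2.95, 2.95], [-1.21, 1.97], [-1.09, 1.5], [-2.87, 1.71], [-2.94, -0.07], [-3.05, 3.05]. Speed limits (rad/s): [2.57, 2.57, 3.14, 3.14, 3.14, 3.14].

### API

Orientations are given as a unit quaternion [w, x, y, z].
In Python, from station import manip gives the robot as it stands.
- The arm moves only by the tool jog_arm, never from a script. Its argument "deltas" is a list of rows, each a list of 7 numbers: the shift along the tool's x, y, z in m, then the turn, a rotation vector about the tool's x, y, z in degrees, then the opening, from 0 (shut) to 1 (fully open). A call has 1 to 20 rows; each row is the pose to reach, as a shift and turn from the pose commanded when the call began, along the tool's axes at that moment; what a row does not reach only later rows make up. A row lasts 1/12 s, in which the tool goes at most 41.7 mm and 7.16 degrees, less where a joint would pass 70% of its speed; a pose out of reach is approached as far as the arm can. A call with a gripper value outside its range is refused whole. The fingers move at their own pace and stop on an object; "newtons" is the grip in N (left out, the last holds). Time passes only in rows, so rows that repeat a pose let the fingers close. It gives the time, the measured TCP pose, the force, the opening and the grip force at its end, in the units of the state.
- manip.get_obs(): the state, without advancing time (a new reading comes with each control period).
- manip.get_image(name): name is "scene" or "side" or "wrist"; returns the picture (400x640x3 uint8, red, green, blue); there is no depth.
- manip.get_calibration(name): a dict with "mtx" (3x3 intrinsics, pixels), "k1" (the pictures are not rectified: a ray, as slopes to the right and down, at radius r is drawn at 1 + k1 r^2 times it, then the intrinsics apply), "R" (3x3) and "t" (3): a world point X has camera coordinates R X + t. Camera axes: x right, y down, z forward; pixel columns grow to the right and rows downward; lengths in m; the calibration is good to about 2 mm. A picture is of the moment at which its call begins: read the wrist's pose just before it. get_calibration takes no time and is no camera call; for the wrist camera it gives the pose at the moment of the call.
- manip.sign_off(): hands the job in; it is judged then, once.
The state is a dict: "time_s": time; "q": joint angles; "qvel": joint speeds; "joint_torque": joint torques, N m; "tcp_pos": TCP position; "ee_rot": TCP orientation; "wrist_force": force on the tool from outside, world axes, zero at the start; "ft_torque": the same for the moment, N m; "finger_gap": finger opening in m; "finger_force": force on a finger pad.
Only numpy, scipy, OpenCV 4.12 (cv2) and the standard library are available. Lean on these libraries where they do the work, as an engineer would, in place of code of your own. Each camera call takes 0.05 s, during which the arm holds its last target. There are 200 camera calls.

### The job

The garlic bulb on the chopping board has gone off: drop it into the open steel scrap caddy, seat the caddy's lid fully home on its rim, and swing the wire handle up over the lid. Then lift the caddy by the wooden roller of its handle until it hangs about 10 cm clear of the worktop, never tipping it, and finish while still holding it there, level and at rest. Do not disturb the tomato and the lemon on the board or the tumbler.

Things in the scene. Friction and masses are not known exactly. Their poses are not given: they have to be found in the camera images.
- caddy: open round steel pail, loose, standing on the worktop, 120 mm tall, tapered: 120 mm across at the foot, 144 mm outside and 138 mm inside at the rim, wall 3 mm, floor 4 mm thick, 0.45 to 0.7 kg with the handle. Origin at the centre of its underside, z up. The handle's hinge line is its y axis; the handle lies folded to its -x side, which at the start is roughly towards the robot.
- caddy_mouth (a point): centre of the caddy's mouth, at rim height, 120 mm above its underside
- handle_hinge (a point): point on the caddy's axis midway between the two ears on which the handle turns, 100 mm above its underside
- handle (a joint): the wire bail handle, hinged on two ears at the caddy's sides (y = +-86 mm of the caddy). 0: folded to the caddy's -x side on its stop, 1.257 rad below upright; 1.257: upright over the lid; 2.51: folded to the far side. Swings freely and falls back when let go.
- roller: the wooden grip of the handle, an 18 mm thick, 80 mm long roller that spins freely on the handle's wire. Origin at its middle, its length along its own y axis, parallel to the hinge line and 120 mm from it: folded, its middle is 114 mm from the caddy's axis and 137 mm above the worktop, with a 29 mm gap to the caddy's rim.
- caddy_lid: round steel lid with a ring of vent holes, loose, lying knob up on the worktop, 152 mm across, 0.13 kg. Under its rim plate a tapered plug 10 mm deep, 128 mm across (120 mm at its lower edge), goes into the caddy's mouth at any turn. Origin at the centre of the plug's underside; seated, it is 110 mm above the caddy's underside, the rim plate on the rim.
- lid_knob (a point): the place to grip on the lid's knob: a steel cylinder 24 mm across and 22 mm tall, whose middle this is, 29.5 mm above the lid's origin; the knob's top is 11 mm higher, the lid's plate 15 mm lower
- garlic: garlic bulb, loose, lying on the chopping board, about 60 x 57 mm and 58 mm tall with its pointed tip, 40 g, widest at about 22 mm. Origin at the centre of its underside
- tomato: tomato, loose, on the board, 65 mm across and 66 mm tall. Origin at the centre of its underside. Leave it alone.
- lemon: lemon, loose, on the board, 71 x 53 x 51 mm. Origin at the centre of its underside. Leave it alone.
- board: wooden chopping board, fixed, 360 x 250 x 21 mm, its long side along its own y axis, pointing away from the robot. Origin at the centre of its underside. Garlic, tomato and lemon lie on it in a row along the long side, about 10 cm apart, in any order.
- tumbler: drinking glass, loose, 79 mm across and 90 mm tall, standing behind the caddy. Origin at the centre of its underside. Leave it alone.
Things that resemble listed ones, but are neither listed nor needed, are in the scene too. Of the things that look like the caddy_lid, the larger one is meant.

How it is judged:
By the outcome, as a careful person would: the job done as asked, in the order asked, and still so for the second after the job is handed in, while the arm keeps its last pose, push and grip.
It also fails if it takes over 72 s, if anything falls off the work surface, if the arm or the gripper's body presses on something with over 40 N, if the wrist force passes 120 N, or if a joint passes its speed limit or range.

## Working session

There is one attempt and no reset: what is moved stays moved. The work goes in short steps, Python scripts to look and compute and a tool call to move; the robot and the scene stay as the last step left them, time stands still between calls to the robot, and variables do not carry over. Pictures are saved under pics/ and viewed, at most 10 in all, crops included, and the job is handed in when it is done.

Besides the shell and the picture viewer there is one more tool, called after "Emit:" as name([rows], argument=value, ...), one row to a line, values as JSON. jog_arm: Moves the arm, as the interface text tells. Its arguments: {"type":"object","properties":{"deltas":{"type":"array"},"newtons":{"type":"number"}},"required":["deltas"]}

```bash
mkdir -p pics; ls
python3 - <<'E'
from station import manip
import cv2,numpy as np
print(manip.get_obs())
a=manip.get_image("scene");b=manip.get_image("side")
np.save('scene.npy',a);np.save('side.npy',b)
cv2.imwrite('pics/scene0.png',a[:,:,::-1]);cv2.imwrite('pics/side0.png',b[:,:,::-1])
for n in("scene","side","wrist"):print(n,manip.get_calibration(n))
E
```

```text
pics
{'time_s': 0.0, 'q': array([-9.66380039e-01,  2.55783991e-01,  1.06985398e-01, -5.06931688e-04,
       -1.42387628e+00, -2.84602676e-01]), 'qvel': array([-0.00109859,  0.00162003, -0.00161566, -0.00170976, -0.00131846,
        0.00013066]), 'joint_torque': array([ 3.19267619e-04, -3.86625624e+01,  2.37941998e+01,  5.36526963e+00,
       -6.07128008e-03, -8.26026991e-06]), 'tcp_pos': array([ 0.17283539, -0.52164297,  0.24436376]), 'ee_rot': array([-1.77563943e-04, -1.59189262e-01,  9.87247605e-01,  9.55800858e-04]), 'wrist_force': array([ 0.35373948,  0.54745539, -0.79565501]), 'ft_torque': array([-0.006226  , -0.0598764 , -0.02033384]), 'finger_force': 0.0, 'finger_gap': 0.08565104916987605}
scene {'mtx': array([[369.89611271,   0.        , 325.61504182],
       [  0.        , 369.89611271, 194.0769113 ],
       [  0.        ,   0.        ,   1.        ]]), 'k1': -0.04440836150590866, 'R': array([[-0.81846432, -0.57422742, -0.01946866],
       [-0.26213921,  0.40335859, -0.87668973],
       [ 0.51127213, -0.71243576, -0.48066214]]), 't': array([0.48041366, 0.2309839 , 0.92484601])}
side {'mtx': array([[394.14380711,   0.        , 315.37170491],
       [  0.        , 394.14380711, 199.73780443],
       [  0.        ,   0.        ,   1.        ]]), 'k1': -0.09973331627085112, 'R': array([[ 0.99759143, -0.06763101, -0.01540748],
       [-0.0471367 , -0.49802832, -0.8658787 ],
       [ 0.05088689,  0.86451943, -0.50001668]]), 't': array([-0.57503256,  0.16200625,  0.98025231])}
wrist {'mtx': array([[340.96130059,   0.        , 316.86990454],
       [  0.        , 340.96130059, 195.90535001],
       [  0.        ,   0.        ,   1.        ]]), 'k1': -0.02592102888666058, 'R': array([[-0.31424356,  0.94934179,  0.00107252],
       [ 0.90353395,  0.29873353,  0.30722091],
       [ 0.29133725,  0.09751125, -0.95163762]]), 't': array([ 0.54848524, -0.04048079,  0.3796938 ])}
```

View pics/scene0.png

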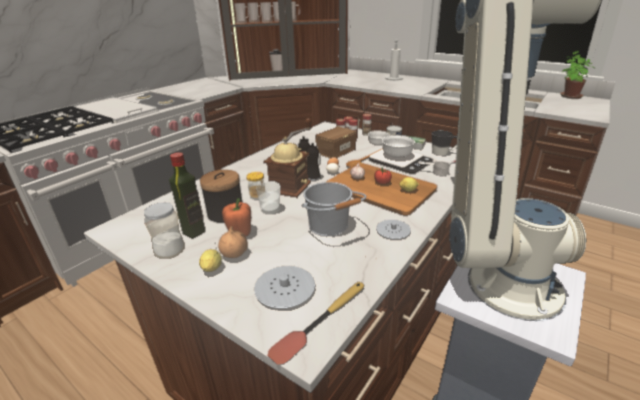

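View pics/side0.png

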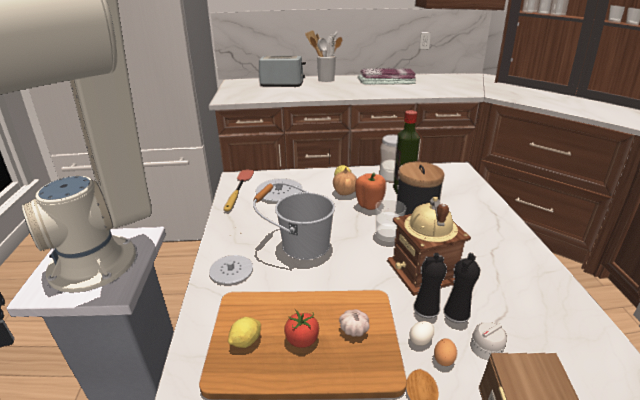

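The scene view shows the caddy at (328,208), the big lid at (285,287), its small look-alike at (393,229), the garlic at (358,172) and the roller at (349,201). In the side view these are at (305,225), (279,190), (231,270), (354,324) and (263,191). I'll zoom in to get accurate pixels.

```bash
cat > h.py <<'E'
import numpy as np,cv2
from station import manip
from scipy.optimize import least_squares
def ray(c,uv):
    K,k=c['mtx'],c['k1']
    uv=np.atleast_2d(np.array(uv,float))
    s=cv2.undistortPoints(uv[:,None],K,np.array([k,0,0,0,0.]))[:,0]
    d=np.c_[s,np.ones(len(s))]@c['R']
    return -c['R'].T@c['t'],d/np.linalg.norm(d,axis=1)[:,None]
def plane(c,uv,z):
    o,d=ray(c,uv);return o+d*((z-o[2])/d[:,2])[:,None]
def tri(c1,u1,c2,u2):
    o1,d1=ray(c1,u1);o2,d2=ray(c2,u2);d1=d1[0];d2=d2[0]
    s=np.linalg.lstsq(np.c_[d1,-d2],o2-o1,rcond=None)[0]
    a,b=o1+s[0]*d1,o2+s[1]*d2
    return (a+b)/2,np.linalg.norm(a-b)
def proj(c,X):
    p=np.atleast_2d(X)@c['R'].T+c['t'];s=p[:,:2]/p[:,2:];r2=(s**2).sum(1)[:,None]
    s=s*(1+c['k1']*r2);return s@c['mtx'][:2,:2].T+c['mtx'][:2,2]
E
python3 - <<'E'
from h import *
a=np.load('scene.npy')[:,:,::-1];b=np.load('side.npy')[:,:,::-1]
f=lambda im,x,y,w,h,k:cv2.resize(im[y:y+h,x:x+w],None,fx=k,fy=k,interpolation=cv2.INTER_CUBIC)
top=np.hstack([f(a,290,170,100,75,4),f(b,245,175,100,75,4)])
bot=np.hstack([f(a,245,250,100,75,4),f(b,245,165,100,75,4)])
cv2.imwrite('pics/crop1.png',np.vstack([top,bot]))
cs,cd=manip.get_calibration('scene'),manip.get_calibration('side')
print(-cs['R'].T@cs['t'],-cd['R'].T@cd['t'])
print('garlic',tri(cs,(358,173),cd,(354,324)));print('lid knob',tri(cs,(285,280),cd,(279,185)))
print('small',tri(cs,(393,229),cd,(231,268)))
for n,im,x,y,w,h in(('scene',a,330,190,45,25),('side',b,250,180,25,25)):
    hsv=cv2.cvtColor(im[y:y+h,x:x+w].copy(),cv2.COLOR_BGR2HSV)
    m=((hsv[...,1]>130)&(hsv[...,0]<20)).astype(np.uint8)
    n_,l,s,c=cv2.connectedComponentsWithStats(m);i=1+s[1:,4].argmax()
    print(n,s[i],c[i]+(x,y))
E
```

```text
[-0.01909662  0.84159073  0.65639268] [ 0.53140199 -0.80565351  0.62156047]
garlic (array([ 0.63166898, -0.28189458,  0.0383428 ]), np.float64(0.0016627705835795))
lid knob (array([0.48039126, 0.32915484, 0.02632558]), np.float64(0.0014254035400523173))
small (array([ 0.36751582, -0.05238156,  0.00563586]), np.float64(0.0003530936465730713))
scene [ 26   0  19  12 105] [369.04761905 193.97142857]
side [  5   4  18  18 114] [263.33333333 192.16666667]
```

View pics/crop1.png

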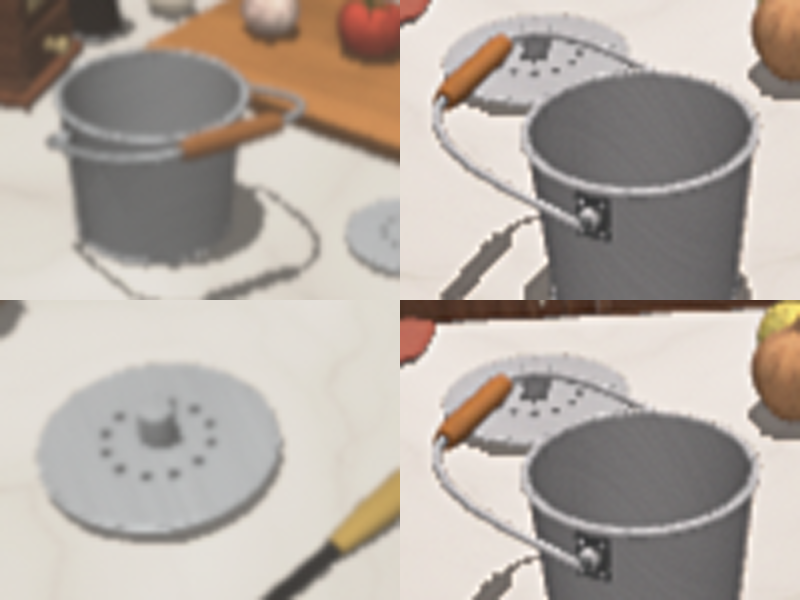

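The crops show the rim outline, both roller ends, the handle ear and the lid plate clearly. Next I'll turn these into positions.

Run:
```python
from h import *
cs,cd=manip.get_calibration('scene'),manip.get_calibration('side')
def cp(pts,ox,oy): return (np.array(pts,float)+.5)/4-.5+(ox,oy)
def circ(P):
    r=least_squares(lambda v:np.hypot(*(P[:,:2]-v[:2]).T)-v[2],[*P[:,:2].mean(0),.07]);return r.x,np.abs(r.fun).max()
print('rim sc',circ(plane(cs,cp([(57,95),(250,95),(155,48),(155,147)],290,170),.12)))
print('rim sd',circ(plane(cd,cp([(122,135),(357,130),(240,70),(240,193)],245,175),.12)))
print('lid sc',circ(plane(cs,cp([(37,155),(283,155),(160,62),(155,232)],245,250),.0145)))
print('knobtop sc',plane(cs,cp([(157,103)],245,250),.0405))
print('plateside',plane(cd,cp([(42,50),(230,45),(130,14)],245,165+0),.0145),'(last row = lid edges)')
s=cp([(180,150),(284,120),(232,136)],290,170);d=cp([(112,42),(40,98),(75,70)],245,175)
for order in((0,1),(1,0)):
  print('roller',[tri(cs,s[i],cd,d[j]) for i,j in zip((0,1),order)])
print('roller z137',plane(cs,s,.137),plane(cd,d,.137))
print('ear side',plane(cd,cp([(190,215)],245,175),.1),'ear sc',plane(cs,cp([(55,142)],290,170),.1))
# garlic via mask in both views: bounding
a=np.load('scene.npy');b=np.load('side.npy')
for n,im,c,x,y,w,h in(('sc',a,cs,345,160,28,25),('sd',b,cd,335,302,40,42)):
    hs=cv2.cvtColor(im[y:y+h,x:x+w].copy(),cv2.COLOR_RGB2HSV);m=(hs[...,1]<90).astype(np.uint8)
    N,l,st,ce=cv2.connectedComponentsWithStats(m);i=1+st[1:,4].argmax();ctr=st[i,:2]+st[i,2:4]/2-.5+(x,y);print(n,st[i],ctr,plane(c,[ctr],.045))
```

```text
rim sc (array([0.54850458, 0.03839534, 0.07552943]), np.float64(0.0024927269999499846))
rim sd (array([0.55343492, 0.03073174, 0.07311166]), np.float64(0.000563608015568734))
lid sc (array([0.47709338, 0.33302002, 0.07726084]), np.float64(0.0003927305553074606))
knobtop sc [[0.48166288 0.32940938 0.0405    ]]
plateside [[0.39680391 0.41910053 0.0145    ]
 [0.55882956 0.41235075 0.0145    ]
 [0.47156218 0.48372874 0.0145    ]] (last row = lid edges)
roller [(array([0.47215708, 0.1183899 , 0.13678616]), np.float64(0.0032738399216997232)), (array([0.43061177, 0.04650155, 0.13842342]), np.float64(0.000880470000164618))]
roller [(array([0.4497573 , 0.10391975, 0.12178154]), np.float64(0.05621902569463871)), (array([0.45156185, 0.06042941, 0.15351047]), np.float64(0.05670053566069865))]
roller z137 [[0.46988944 0.11920366 0.137     ]
 [0.43132517 0.04441074 0.137     ]
 [0.45019425 0.08359407 0.137     ]] [[0.47350935 0.11976608 0.137     ]
 [0.43068093 0.04939808 0.137     ]
 [0.45080638 0.08355872 0.137     ]]
ear side [[ 0.52079527 -0.03334939  0.1       ]] ear sc [[0.58898672 0.10896385 0.1       ]]
sc [  5   4  15  15 155] [357. 171.] [[ 0.63599467 -0.28278142  0.045     ]]
sd [  5   8  29  27 626] [354. 323.] [[ 0.63166908 -0.28485674  0.045     ]]
```

Emit:
jog_arm([
  [-0.512,0.082,0.07,0,0,13,1],
  [-0.512,0.082,0.07,0,0,13,1],
  [-0.512,0.082,0.07,0,0,13,1],
  [-0.512,0.082,0.07,0,0,13,1],
  [-0.512,0.082,0.07,0,0,13,1],
  [-0.512,0.082,0.07,0,0,13,1],
  [-0.512,0.082,0.07,0,0,13,1],
  [-0.512,0.082,0.07,0,0,13,1],
  [-0.512,0.082,0.07,0,0,13,1],
  [-0.512,0.082,0.07,0,0,13,1],
  [-0.512,0.082,0.07,0,0,13,1],
  [-0.512,0.082,0.07,0,0,13,1],
  [-0.512,0.082,0.07,0,0,13,1],
  [-0.512,0.082,0.07,0,0,13,1],
  [-0.512,0.082,0.07,0,0,13,1],
  [-0.512,0.082,0.07,0,0,13,1],
  [-0.512,0.082,0.07,0,0,13,1],
  [-0.512,0.082,0.07,0,0,13,1],
])

```text
time_s: 1.6
tcp_pos: [0.6324, -0.2842, 0.1761]
ee_rot: [0.0, -0.046, 0.999, -0.0]
wrist_force: [-0.0, -0.6, -1.0]
finger_gap: 0.0852
finger_force: 0.0
```

```bash
cat >> h.py <<'E'
from scipy.spatial.transform import Rotation as Ro
def to(X,phi=None,obs=None):
    "tool-axis shift and turn about tool z to reach world X, tool-y angle phi (deg)"
    o=obs or manip.get_obs();w,*v=o['ee_rot'];M=Ro.from_quat([*v,w]).as_matrix()
    ph=np.degrees(np.arctan2(M[1,1],M[0,1]))
    print('tcp',o['tcp_pos'].round(4),'phi',ph.round(2),'zaxis',M[:,2].round(4),'shift',(M.T@(np.array(X)-o['tcp_pos'])).round(4),'rz',None if phi is None else round((ph-phi+90)%180-90,2), 't',round(o['time_s'],2))
def shot(n):
    c=manip.get_calibration('wrist') if n=='wrist' else manip.get_calibration(n)
    return c,manip.get_image(n)
E
python3 - <<'E'
from h import *
c,im=shot('wrist');cv2.imwrite('pics/w1.png',im[:,:,::-1]);np.save('w1.npy',im)
print(-c['R'].T@c['t'],proj(c,[.633,-.283,.045]))
hs=cv2.cvtColor(im,cv2.COLOR_RGB2HSV)
to([.633,-.283,.042],95)
E
```

```text
[ 0.55405515 -0.29025482  0.3046758 ] [[317.27129379 190.1332    ]]
tcp [ 0.6325 -0.2841  0.176 ] phi 95.25 zaxis [ 8.e-04 -2.e-04 -1.e+00] shift [-0.0005  0.0011  0.134 ] rz 0.25 t 1.65
```

View pics/w1.png

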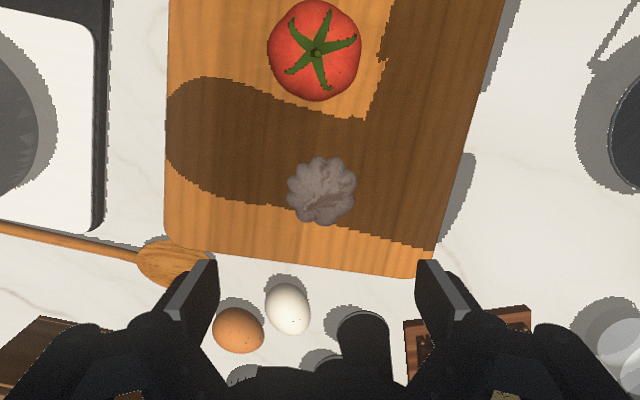

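The wrist view shows the garlic at about (322,190), clear of the tomato.

Run:
```python
from h import *
c=manip.get_calibration('wrist');P=plane(c,[(322,191)],.043)[0];print(P)
to([P[0],P[1],.042],95)
```

```text
[ 0.63406544 -0.27904695  0.043     ]
tcp [ 0.6325 -0.2841  0.176 ] phi 95.25 zaxis [ 8.e-04 -2.e-04 -1.e+00] shift [-0.0019  0.005   0.134 ] rz 0.25 t 1.65
```

Emit:
jog_arm([
  [-0.002,0.004,0.03,0,0,0,1],
  [-0.002,0.004,0.06,0,0,0,1],
  [-0.002,0.004,0.09,0,0,0,1],
  [-0.002,0.004,0.115,0,0,0,1],
  [-0.002,0.004,0.134,0,0,0,1],
  [-0.002,0.004,0.134,0,0,0,1],
  [-0.002,0.004,0.134,0,0,0,0],
  [-0.002,0.004,0.134,0,0,0,0],
  [-0.002,0.004,0.134,0,0,0,0],
  [-0.002,0.004,0.134,0,0,0,0],
  [-0.002,0.004,0.134,0,0,0,0],
  [-0.002,0.004,0.134,0,0,0,0],
  [-0.002,0.004,0.134,0,0,0,0],
], newtons=25)

```text
time_s: 2.73
tcp_pos: [0.6362, -0.28, 0.0442]
ee_rot: [0.002, -0.047, 0.999, -0.001]
wrist_force: [-1.0, -0.5, 6.6]
finger_gap: 0.0531
finger_force: 26.6
```

Emit:
jog_arm([
  [0,0,-0.03,0,0,0,0],
  [0,0,-0.07,0,0,0,0],
  [0,0,-0.11,0,0,0,0],
  [0,0,-0.15,0,0,0,0],
  [0.003,0.02,-0.185,0,0,0,0],
  [0.01,0.05,-0.2,0,0,0,0],
  [0.015,0.085,-0.2,0,0,0,0],
  [0.02,0.12,-0.2,0,0,0,0],
  [0.027,0.155,-0.2,0,0,0,0],
  [0.033,0.19,-0.2,0,0,0,0],
  [0.039,0.225,-0.2,0,0,0,0],
  [0.045,0.26,-0.2,0,0,0,0],
  [0.05,0.29,-0.2,0,0,0,0],
  [0.055,0.31,-0.2,0,0,0,0],
  [0.055,0.32,-0.2,0,0,0,0],
  [0.055,0.32,-0.2,0,0,0,0],
])

```text
time_s: 4.07
tcp_pos: [0.5501, 0.0362, 0.242]
ee_rot: [0.001, -0.048, 0.999, 0.0]
wrist_force: [0.9, -0.1, -0.0]
finger_gap: 0.0532
finger_force: 26.5
```

Run:
```python
from h import *
c,im=shot('wrist');cv2.imwrite('pics/w2.png',im[:,:,::-1]);np.save('w2.npy',im)
print(-c['R'].T@c['t'],proj(c,[[.551,.033,.12],[.451,.0836,.137]]))
to([.551,.033,.115])
```

```text
[0.47175676 0.02972286 0.37060101] [[311.30850605 193.25301199]
 [403.58637884  60.42294223]]
tcp [0.5504 0.0351 0.2418] phi 95.42 zaxis [ 9.e-04  4.e-04 -1.e+00] shift [-0.0003 -0.0021  0.1268] rz None t 4.12
```

View pics/w2.png

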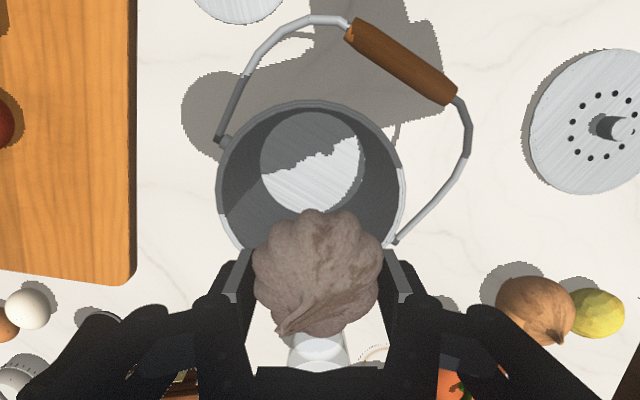

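Run:
```python
from h import *
c=manip.get_calibration('wrist')
def circ(P,r):
    q=least_squares(lambda v:np.hypot(*(P[:,:2]-v[:2]).T)-r,P[:,:2].mean(0));return q.x,q.fun
print(circ(plane(c,[(216,190),(407,187),(312,99)],.119),.0725))
print('roller',plane(c,[(350,28),(453,95),(401,61)],.137))
print('ears',plane(c,[(224,141),(392,240)],.1))
print('lid',circ(plane(c,[(523,135),(590,48),(580,195)],.0135),.076))
```

```text
(array([0.55343124, 0.03200668]), array([ 0.00141614,  0.00142209, -0.00022365]))
roller [[0.4357643  0.04583907 0.137     ]
 [0.46915226 0.1185501  0.137     ]
 [0.45179404 0.08076257 0.137     ]]
ears [[ 0.52066997 -0.04103103  0.1       ]
 [ 0.59338457  0.10577232  0.1       ]]
lid (array([0.48142864, 0.32184371]), array([-0.00042497,  0.00164253,  0.0016372 ]))
```

Emit:
jog_arm([
  [-0.003,-0.003,0.03,0,0,0,0],
  [-0.003,-0.003,0.06,0,0,0,0],
  [-0.003,-0.003,0.09,0,0,0,0],
  [-0.003,-0.003,0.115,0,0,0,0],
  [-0.003,-0.003,0.13,0,0,0,0],
  [-0.003,-0.003,0.13,0,0,0,0],
  [-0.003,-0.003,0.13,0,0,0,0],
  [-0.003,-0.003,0.13,0,0,0,0.85],
  [-0.003,-0.003,0.13,0,0,0,0.85],
  [-0.003,-0.003,0.13,0,0,0,0.85],
  [-0.003,-0.003,0.13,0,0,0,0.85],
  [-0.003,-0.003,0.13,0,0,0,0.85],
  [-0.003,-0.003,0.11,0,0,0,0.85],
  [-0.003,-0.003,0.08,0,0,0,0.85],
  [-0.003,-0.003,0.04,0,0,0,0.85],
  [-0.003,-0.003,0,0,0,0,0.85],
  [-0.003,-0.003,0,0,0,0,0.85],
])

```text
time_s: 5.53
tcp_pos: [0.5572, 0.0315, 0.2508]
ee_rot: [0.008, -0.047, 0.999, 0.0]
wrist_force: [0.4, -0.4, 0.8]
finger_gap: 0.0723
finger_force: 0.0
```

Run:
```python
from h import *
c,im=shot('wrist');cv2.imwrite('pics/w3.png',im[:,:,::-1])
to([.4805,.326,.16],95)
```

```text
tcp [0.5559 0.032  0.2468] phi 95.35 zaxis [ 0.0104  0.002  -0.9999] shift [0.0486 0.2997 0.0866] rz 0.35 t 5.58
```

View pics/w3.png

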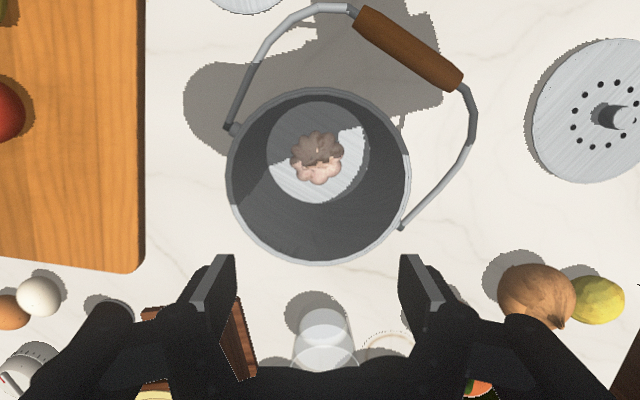

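The garlic is in the caddy, at (318,158). Now to the lid.

Emit:
jog_arm([
  [0.006,0.035,0,0,0,0,1],
  [0.012,0.075,0,0,0,0,1],
  [0.018,0.115,0,0,0,0,1],
  [0.025,0.155,0,0,0,0,1],
  [0.031,0.195,0,0,0,0,1],
  [0.038,0.235,0.02,0,0,0,1],
  [0.044,0.27,0.05,0,0,0,1],
  [0.049,0.3,0.08,0,0,0,1],
  [0.049,0.3,0.09,0,0,0,1],
  [0.049,0.3,0.09,0,0,0,1],
  [0.049,0.3,0.09,0,0,0,1],
])

```text
time_s: 6.5
tcp_pos: [0.4766, 0.3255, 0.1507]
ee_rot: [-0.001, -0.047, 0.999, -0.001]
wrist_force: [-0.1, 0.4, 1.0]
finger_gap: 0.0856
finger_force: 0.0
```

Run:
```python
from h import *
c,im=shot('wrist');cv2.imwrite('pics/w4.png',im[:,:,::-1]);np.save('w4.npy',im)
print(-c['R'].T@c['t'],proj(c,[[.4805,.326,.0405],[.4805,.326,.0145]]))
to([.4805,.326,.0245],95)
```

```text
[0.39849369 0.31946929 0.2794446 ] [[316.23563876 202.91631708]
 [316.38958614 192.51238684]]
tcp [0.4776 0.3255 0.1522] phi 95.34 zaxis [ 1.e-03 -2.e-04 -1.e+00] shift [-0.0029  0.0003  0.1277] rz 0.34 t 6.55
```

View pics/w4.png

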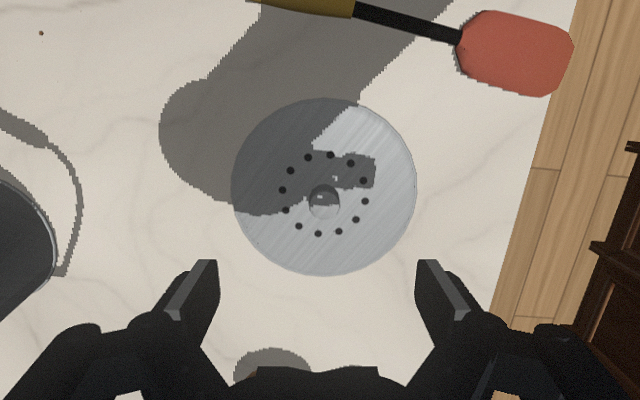

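Run:
```python
from h import *
c=manip.get_calibration('wrist')
P=plane(c,[(231,187),(417,187),(324,97),(324,277)],.0135);q=least_squares(lambda v:np.hypot(*(P[:,:2]-v[:2]).T)-.076,P[:,:2].mean(0));print(q.x,q.fun)
print(plane(c,[(324,207)],.0405))
to([*q.x,.032],95)
```

```text
[0.48377794 0.33272335] [0.00042285 0.00042097 0.00132438 0.0013963 ]
[[0.48494848 0.33236292 0.0405    ]]
tcp [0.4776 0.3255 0.1522] phi 95.34 zaxis [ 1.e-03 -2.e-04 -1.e+00] shift [-0.0068  0.0067  0.1202] rz 0.34 t 6.55
```

Emit:
jog_arm([
  [-0.003,0.003,0.03,0,0,0,0.8],
  [-0.007,0.006,0.06,0,0,0,0.8],
  [-0.007,0.006,0.09,0,0,0,0.8],
  [-0.007,0.006,0.108,0,0,0,0.8],
  [-0.007,0.006,0.118,0,0,0,0.8],
  [-0.007,0.006,0.12,0,0,0,0.8],
  [-0.007,0.006,0.12,0,0,0,0.8],
  [-0.007,0.006,0.12,0,0,0,0],
  [-0.007,0.006,0.12,0,0,0,0],
  [-0.007,0.006,0.12,0,0,0,0],
  [-0.007,0.006,0.12,0,0,0,0],
  [-0.007,0.006,0.12,0,0,0,0],
  [-0.007,0.006,0.12,0,0,0,0],
  [-0.007,0.006,0.12,0,0,0,0],
  [-0.007,0.006,0.12,0,0,0,0],
  [-0.007,0.006,0.12,0,0,0,0],
], newtons=50)

```text
time_s: 7.88
tcp_pos: [0.484, 0.333, 0.0327]
ee_rot: [0.001, -0.047, 0.999, 0.001]
wrist_force: [-1.3, -1.2, 6.8]
finger_gap: 0.0226
finger_force: 49.1
```

Run:
```python
from h import *
to([.5534,.032,.245],95);print(manip.get_obs()['q'].round(2))
```

```text
tcp [0.484  0.333  0.0327] phi 95.35 zaxis [ 0.0018  0.0012 -1.    ] shift [-0.0414 -0.3059 -0.2125] rz 0.35 t 7.88
[ 0.87  0.48 -0.14  0.   -0.96 -2.35]
```

Emit:
jog_arm([
  [0,0,-0.02,0,0,0,0],
  [0,0,-0.05,0,0,0,0],
  [0,0,-0.085,0,0,0,0],
  [0,0,-0.12,0,0,0,0],
  [0,0,-0.15,0,0,0,0],
  [-0.003,-0.02,-0.18,0,0,0,0],
  [-0.007,-0.05,-0.2,0,0,0,0],
  [-0.011,-0.08,-0.2,0,0,0,0],
  [-0.015,-0.11,-0.2,0,0,0,0],
  [-0.019,-0.14,-0.2,0,0,0,0],
  [-0.023,-0.17,-0.2,0,0,0,0],
  [-0.027,-0.2,-0.2,0,0,0,0],
  [-0.031,-0.23,-0.2,0,0,0,0],
  [-0.035,-0.26,-0.2,0,0,0,0],
  [-0.038,-0.285,-0.2,0,0,0,0],
  [-0.041,-0.3,-0.2,0,0,0,0],
  [-0.041,-0.306,-0.2,0,0,0,0],
  [-0.041,-0.306,-0.2,0,0,0,0],
  [-0.041,-0.306,-0.2,0,0,0,0],
])

```text
time_s: 9.47
tcp_pos: [0.5524, 0.0319, 0.231]
ee_rot: [-0.0, -0.046, 0.999, 0.0]
wrist_force: [-0.6, -0.2, -0.9]
finger_gap: 0.0226
finger_force: 49.3
```

Run:
```python
from h import *
c,im=shot('wrist');d,im2=shot('side')
cv2.imwrite('pics/w5.png',np.hstack([im[:,100:560],cv2.resize(im2[130:280,220:350],None,fx=2.6,fy=2.6667)])[:,:,::-1])
to([.5534,.032,.1427],95)
```

```text
tcp [0.5524 0.0326 0.2312] phi 95.38 zaxis [-2.e-04  3.e-04 -1.e+00] shift [-0.0009 -0.0007  0.0885] rz 0.38 t 9.57
```

View pics/w5.png

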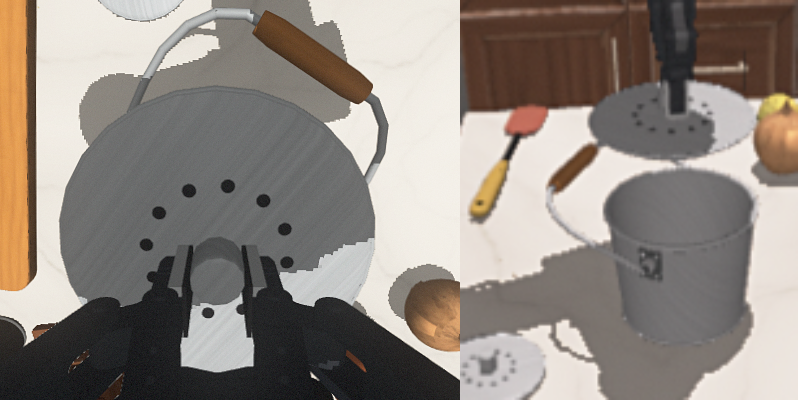

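The lid is held level, centred over the mouth. Lowering it now.

Emit:
jog_arm([
  [-0.001,-0.001,0.02,0,0,0,0],
  [-0.001,-0.001,0.04,0,0,0,0],
  [-0.001,-0.001,0.055,0,0,0,0],
  [-0.001,-0.001,0.065,0,0,0,0],
  [-0.001,-0.001,0.072,0,0,0,0],
  [-0.001,-0.001,0.077,0,0,0,0],
  [-0.001,-0.001,0.082,0,0,0,0],
  [-0.001,-0.001,0.085,0,0,0,0],
  [-0.001,-0.001,0.087,0,0,0,0],
  [-0.001,-0.001,0.088,0,0,0,0],
  [-0.001,-0.001,0.088,0,0,0,0],
])

```text
time_s: 10.48
tcp_pos: [0.5544, 0.0309, 0.1438]
ee_rot: [0.001, -0.046, 0.999, 0.0]
wrist_force: [2.1, 1.4, -1.2]
finger_gap: 0.0222
finger_force: 49.4
```

Emit:
jog_arm([
  [0,0,0.001,0,0,0,0],
  [0,0,0.002,0,0,0,0],
  [0,0,0.003,0,0,0,0],
  [0,0,0.003,0,0,0,0],
])

```text
time_s: 10.82
tcp_pos: [0.5545, 0.0309, 0.1429]
ee_rot: [0.002, -0.047, 0.999, 0.0]
wrist_force: [-3.9, 3.1, 10.8]
finger_gap: 0.0222
finger_force: 50.5
```

Emit:
jog_arm([
  [0,0,-0.001,0,0,0,0],
  [0,0,-0.001,0,0,0,0.6],
  [0,0,-0.001,0,0,0,0.6],
  [0,0,-0.001,0,0,0,0.6],
  [0,0,-0.001,0,0,0,0.6],
  [0,0,-0.001,0,0,0,0.6],
  [0,0,-0.02,0,0,0,0.6],
  [0,0,-0.05,0,0,0,0.6],
  [0,0,-0.085,0,0,0,0.6],
  [0,0,-0.11,0,0,0,0.6],
  [0,0,-0.11,0,0,0,0.6],
  [0,0,-0.11,0,0,0,0.6],
])

```text
time_s: 11.82
tcp_pos: [0.5544, 0.0309, 0.2517]
ee_rot: [0.002, -0.046, 0.999, 0.0]
wrist_force: [-1.6, 0.5, -1.5]
finger_gap: 0.0511
finger_force: 0.0
```

Run:
```python
from h import *
c,im=shot('wrist');d,im2=shot('side')
cv2.imwrite('pics/w6.png',np.hstack([im[:,100:560],cv2.resize(im2[150:300,220:350],None,fx=2.6,fy=2.6667)])[:,:,::-1])
print(c);np.save('w6.npy',im);to([.4518,.0808,.20],154);print(manip.get_obs()['q'].round(2))
for n,cc,ii,x0,x1,y0,y1 in(('w',c,im,250,520,0,140),('s',d,im2,245,285,175,210)):
    hs=cv2.cvtColor(ii[y0:y1,x0:x1].copy(),cv2.COLOR_RGB2HSV);m=((hs[...,1]>120)&(hs[...,0]<20)).astype(np.uint8)
    N,l,s,ce=cv2.connectedComponentsWithStats(m);i=1+s[1:,4].argmax();ct,sz,an=cv2.minAreaRect(np.argwhere(l==i)[:,::-1].astype(np.float32))
    b=cv2.boxPoints((ct,sz,an))+(x0,y0);e=[b[0],b[1],b[2],b[3]]
    e=[(b[0]+b[1])/2,(b[2]+b[3])/2] if np.linalg.norm(b[0]-b[1])<np.linalg.norm(b[1]-b[2]) else [(b[1]+b[2])/2,(b[3]+b[0])/2]
    print(n,s[i],np.array(e).round(1));print(plane(cc,np.array(e),.137),plane(cc,[np.array(ct)+(x0,y0)],.137))
```

```text
{'mtx': array([[340.96130059,   0.        , 316.86990454],
       [  0.        , 340.96130059, 195.90535001],
       [  0.        ,   0.        ,   1.        ]]), 'k1': -0.02592102888666058, 'R': array([[-9.26245323e-02,  9.95701107e-01, -3.04860931e-05],
       [ 9.46461480e-01,  8.80535529e-02,  3.10575657e-01],
       [ 3.09243210e-01,  2.87380711e-02, -9.50548663e-01]]), 't': array([ 0.01964982, -0.5704795 ,  0.21352849])}
tcp [0.5532 0.0307 0.2491] phi 95.31 zaxis [-0.002 -0.    -1.   ] shift [0.0962 0.0593 0.0493] rz -58.69 t 11.92
[ 0.34  0.26  0.13 -0.   -1.44 -1.82]
w [ 102   13  109   85 3214] [[356.5  22. ]
 [456.   90.9]]
[[0.43455742 0.04644116 0.137     ]
 [0.47051563 0.11989174 0.137     ]] [[0.45208888 0.08205842 0.137     ]]
s [ 10  10  17  17 104] [[270.8 184.8]
 [255.8 199.8]]
[[0.46848209 0.12239322 0.137     ]
 [0.43368728 0.04599755 0.137     ]] [[0.45051661 0.08292249 0.137     ]]
```

View pics/w6.png

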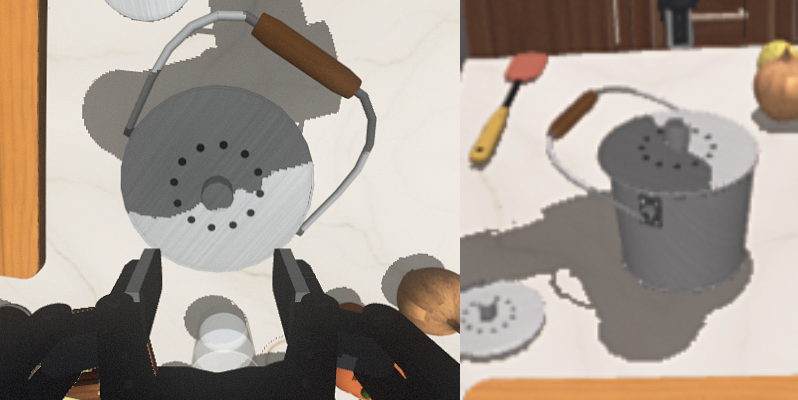

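The lid is seated and level, and the handle hasn't moved. Next I go over the roller with the gripper turned across it.

Emit:
jog_arm([
  [0.01,0.006,0,0,0,-6,0.42],
  [0.02,0.012,0,0,0,-12,0.42],
  [0.03,0.018,0,0,0,-18,0.42],
  [0.04,0.024,0,0,0,-24,0.42],
  [0.05,0.03,0,0,0,-30,0.42],
  [0.06,0.037,0,0,0,-36,0.42],
  [0.07,0.044,0.01,0,0,-42,0.42],
  [0.08,0.05,0.02,0,0,-48,0.42],
  [0.09,0.056,0.035,0,0,-54,0.42],
  [0.096,0.06,0.05,0,0,-59,0.42],
  [0.096,0.06,0.05,0,0,-59,0.42],
  [0.096,0.06,0.05,0,0,-59,0.42],
  [0.096,0.06,0.05,0,0,-59,0.42],
])

```text
time_s: 13.0
tcp_pos: [0.4531, 0.0813, 0.2006]
ee_rot: [-0.0, -0.531, 0.847, -0.0]
wrist_force: [0.5, 0.2, 0.6]
finger_gap: 0.0359
finger_force: 0.0
```

Run:
```python
from h import *
to([.4518,.0823,.132],154.5)
c,im=shot('wrist')
cv2.imwrite('pics/w7.png',im[:,:,::-1])
hs=cv2.cvtColor(im,cv2.COLOR_RGB2HSV);m=((hs[...,1]>120)&(hs[...,0]<20)).astype(np.uint8)
N,l,s,ce=cv2.connectedComponentsWithStats(m);print(s[1:][s[1:,4]>800])
print(proj(c,[[.4518,.0823,.137],[.4345,.0464,.137],[.4705,.1199,.137]]))
for i in range(1,N):
    if s[i,4]>800: print(ce[i],cv2.minAreaRect(np.argwhere(l==i)[:,::-1].astype(np.float32)),plane(c,[ce[i]],.137))
```

```text
tcp [0.4531 0.0813 0.2006] phi 154.19 zaxis [ 2.e-04 -7.e-04 -1.e+00] shift [-0.0004  0.0016  0.0686] rz -0.31 t 13.0
[[ 304  157   29  129 2457]]
[[319.28734574 221.19818058]
 [319.33007483 156.40313701]
 [318.433421   281.55760675]]
[317.49409849 224.56613757] ((318.0, 221.0), (128.0, 28.0), 90.0) [[0.4537411  0.08381493 0.137     ]]
```

Emit:
jog_arm([
  [0,0.001,0.015,0,0,0,0.42],
  [0,0.001,0.03,0,0,0,0.42],
  [0,0.001,0.045,0,0,0,0.42],
  [0,0.001,0.058,0,0,0,0.42],
  [0,0.001,0.066,0,0,0,0.42],
  [0,0.001,0.069,0,0,0,0.42],
  [0,0.001,0.069,0,0,0,0.42],
  [0,0.001,0.069,0,0,0,0],
  [0,0.001,0.069,0,0,0,0],
  [0,0.001,0.069,0,0,0,0],
  [0,0.001,0.069,0,0,0,0],
  [0,0.001,0.069,0,0,0,0],
  [0,0.001,0.069,0,0,0,0],
  [0,0.001,0.069,0,0,0,0],
], newtons=60)

```text
time_s: 14.22
tcp_pos: [0.4523, 0.0822, 0.1321]
ee_rot: [0.001, -0.532, 0.846, -0.0]
wrist_force: [0.3, -0.2, 5.8]
finger_gap: 0.0161
finger_force: 59.0
```

Run:
```python
from h import *
to([.5544,.0314,.215],154)
a0=1.257
for k in range(1,16):
    a=a0*(1-k/15);print(k,round(.114-.12*np.sin(a),4),round(.12*np.cos(a)-.037,4))
```

```text
tcp [0.4523 0.0822 0.1321] phi 154.34 zaxis [ 1.7e-03  5.0e-04 -1.0e+00] shift [ 0.0015 -0.1142 -0.0828] rz 0.34 t 14.22
1 0.0034 0.0095
2 0.0076 0.0186
3 0.0127 0.0273
4 0.0184 0.0355
5 0.0248 0.0433
6 0.0318 0.0505
7 0.0394 0.057
8 0.0476 0.0629
9 0.0562 0.0681
10 0.0652 0.0726
11 0.0745 0.0763
12 0.0841 0.0792
13 0.094 0.0813
14 0.104 0.0826
15 0.114 0.083
```

Gripped, with a gap of about 16 mm on the 18 mm roller. I'll swing it along the arc in two parts, watching the force.

Emit:
jog_arm([
  [0,-0.0015,-0.005,0,0,0,0],
  [0,-0.0034,-0.0095,0,0,0,0],
  [0,-0.0055,-0.014,0,0,0,0],
  [0,-0.0076,-0.0186,0,0,0,0],
  [0,-0.01,-0.023,0,0,0,0],
  [0,-0.0127,-0.0273,0,0,0,0],
  [0,-0.0155,-0.0315,0,0,0,0],
  [0,-0.0184,-0.0355,0,0,0,0],
  [0,-0.0216,-0.0395,0,0,0,0],
  [0,-0.0248,-0.0433,0,0,0,0],
  [0,-0.0283,-0.047,0,0,0,0],
  [0,-0.0318,-0.0505,0,0,0,0],
  [0,-0.0355,-0.054,0,0,0,0],
  [0,-0.0394,-0.057,0,0,0,0],
  [0,-0.0394,-0.057,0,0,0,0],
  [0,-0.0394,-0.057,0,0,0,0],
])

```text
time_s: 15.55
tcp_pos: [0.4876, 0.0648, 0.1892]
ee_rot: [0.0, -0.532, 0.847, -0.0]
wrist_force: [-5.6, 3.5, 7.2]
finger_gap: 0.0162
finger_force: 59.7
```

Emit:
jog_arm([
  [0,-0.003,-0.004,0,0,0,0],
  [0,-0.0072,-0.007,0,0,0,0],
  [0,-0.0113,-0.0095,0,0,0,0],
  [0,-0.0158,-0.012,0,0,0,0],
  [0,-0.0203,-0.0145,0,0,0,0],
  [0,-0.0248,-0.0165,0,0,0,0],
  [0,-0.0295,-0.0185,0,0,0,0],
  [0,-0.0341,-0.02,0,0,0,0],
  [0,-0.0389,-0.0218,0,0,0,0],
  [0,-0.0437,-0.023,0,0,0,0],
  [0,-0.0487,-0.0243,0,0,0,0],
  [0,-0.0536,-0.0251,0,0,0,0],
  [0,-0.0586,-0.0258,0,0,0,0],
  [0,-0.0636,-0.0262,0,0,0,0],
  [0,-0.069,-0.0265,0,0,0,0],
  [0,-0.0746,-0.0265,0,0,0,0],
  [0,-0.0746,-0.0265,0,0,0,0],
  [0,-0.0746,-0.0265,0,0,0,0],
])

```text
time_s: 17.05
tcp_pos: [0.5551, 0.0324, 0.2154]
ee_rot: [0.001, -0.532, 0.847, -0.0]
wrist_force: [1.1, 2.1, 5.0]
finger_gap: 0.0157
finger_force: 59.4
```

Run:
```python
from h import *
to([.5544,.0314,.215],154)
d,im2=shot('side');s,im=shot('scene')
cv2.imwrite('pics/w8.png',np.hstack([cv2.resize(im2[120:270,240:370],None,fx=2.9,fy=2.9),cv2.resize(im[110:260,260:400],None,fx=2.9,fy=2.9)])[:,:,::-1])
```

```text
tcp [0.5551 0.0324 0.2154] phi 154.31 zaxis [ 1.6e-03  1.0e-04 -1.0e+00] shift [0.0013 0.0002 0.0004] rz 0.31 t 17.05
```

View pics/w8.png

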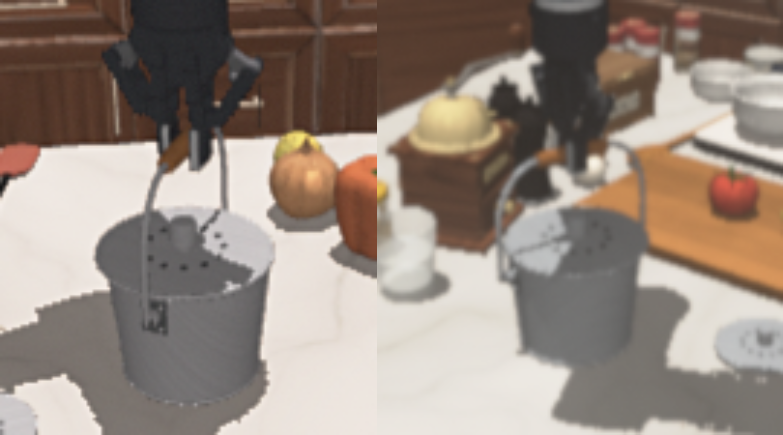

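The handle is upright over the seated lid. Now a firmer grip and a slow lift.

Emit:
jog_arm([
  [0,0,0,0,0,0,0],
  [0,0,0,0,0,0,0],
  [0,0,0,0,0,0,0],
  [0,0,-0.001,0,0,0,0],
  [0,0,-0.002,0,0,0,0],
  [0,0,-0.003,0,0,0,0],
  [0,0,-0.005,0,0,0,0],
  [0,0,-0.007,0,0,0,0],
  [0,0,-0.009,0,0,0,0],
  [0,0,-0.011,0,0,0,0],
  [0,0,-0.013,0,0,0,0],
  [0,0,-0.015,0,0,0,0],
  [0,0,-0.017,0,0,0,0],
  [0,0,-0.019,0,0,0,0],
  [0,0,-0.02,0,0,0,0],
  [0,0,-0.02,0,0,0,0],
  [0,0,-0.02,0,0,0,0],
], newtons=90)

```text
time_s: 18.57
tcp_pos: [0.5544, 0.0326, 0.2348]
ee_rot: [0.0, -0.532, 0.847, 0.0]
wrist_force: [0.1, 0.1, -8.7]
finger_gap: 0.0155
finger_force: 87.8
```

Run:
```python
from h import *
o=manip.get_obs();print(o['wrist_force'].round(2),o['ft_torque'].round(3),o['finger_gap'],o['q'].round(2));to([.5544,.0314,.315],154)
```

```text
[ 0.09  0.09 -8.75] [ 0.072  0.006 -0.006] 0.015541952620521281 [ 0.34  0.27  0.1  -0.   -1.4  -0.79]
tcp [0.5544 0.0326 0.2348] phi 154.32 zaxis [ 1.e-04  1.e-04 -1.e+00] shift [ 0.0011 -0.0005 -0.0802] rz 0.32 t 18.57
```

Emit:
jog_arm([
  [0,0,-0.001,0,0,0,0],
  [0,0,-0.004,0,0,0,0],
  [0,0,-0.008,0,0,0,0],
  [0,0,-0.013,0,0,0,0],
  [0,0,-0.019,0,0,0,0],
  [0,0,-0.025,0,0,0,0],
  [0,0,-0.031,0,0,0,0],
  [0,0,-0.037,0,0,0,0],
  [0,0,-0.043,0,0,0,0],
  [0,0,-0.049,0,0,0,0],
  [0,0,-0.055,0,0,0,0],
  [0,0,-0.061,0,0,0,0],
  [0,0,-0.067,0,0,0,0],
  [0,0,-0.072,0,0,0,0],
  [0,0,-0.076,0,0,0,0],
  [0,0,-0.079,0,0,0,0],
  [0,0,-0.08,0,0,0,0],
  [0,0,-0.08,0,0,0,0],
  [0,0,-0.08,0,0,0,0],
  [0,0,-0.08,0,0,0,0],
])

```text
time_s: 20.23
tcp_pos: [0.5542, 0.0326, 0.3144]
ee_rot: [-0.0, -0.532, 0.847, 0.0]
wrist_force: [-0.4, -0.5, -8.5]
finger_gap: 0.0153
finger_force: 87.9
```

Emit:
jog_arm([
  [0,0,0,0,0,0,0],
  [0,0,0,0,0,0,0],
  [0,0,0,0,0,0,0],
  [0,0,0,0,0,0,0],
  [0,0,0,0,0,0,0],
  [0,0,0,0,0,0,0],
  [0,0,0,0,0,0,0],
  [0,0,0,0,0,0,0],
  [0,0,0,0,0,0,0],
  [0,0,0,0,0,0,0],
  [0,0,0,0,0,0,0],
  [0,0,0,0,0,0,0],
  [0,0,0,0,0,0,0],
  [0,0,0,0,0,0,0],
  [0,0,0,0,0,0,0],
  [0,0,0,0,0,0,0],
  [0,0,0,0,0,0,0],
  [0,0,0,0,0,0,0],
  [0,0,0,0,0,0,0],
  [0,0,0,0,0,0,0],
])

```text
time_s: 21.9
tcp_pos: [0.5544, 0.0326, 0.3148]
ee_rot: [0.0, -0.532, 0.847, 0.0]
wrist_force: [-0.7, 0.3, -7.3]
finger_gap: 0.0156
finger_force: 87.9
```

Run:
```python
from h import *
import time
d,a=shot('side');x0=np.load('side.npy')
o=manip.get_obs();print(o['tcp_pos'],o['wrist_force'].round(2),o['ft_torque'].round(3),np.abs(o['qvel']).max())
# caddy silhouette: grey, mid-bright pixels
ctr=o['tcp_pos'][:2]
y=np.array([0,-1,0]);
print('expect foot/rim/ear px',proj(d,[[*ctr,.1],[*ctr,.22],[ctr[0]-.06,ctr[1],.1],[ctr[0]+.06,ctr[1],.1],[ctr[0]-.076,ctr[1],.222],[ctr[0]+.076,ctr[1],.222],[ctr[0],ctr[1]-.06,.1]]).round(1))
hs=cv2.cvtColor(a,cv2.COLOR_RGB2HSV);m=((hs[...,1]<30)&(hs[...,2]<150)&(hs[...,2]>60)).astype(np.uint8)
for r in range(120,215,8):
    c=np.flatnonzero(m[r,240:380])+240;print(r,c.min() if len(c) else None,c.max() if len(c) else None,end='; ')
for n,(x,y,w,h) in dict(lemon=(215,300,60,60),tomato=(275,300,52,60),tumbler=(370,195,40,55)).items():
    print('\n',n,np.abs(a[y:y+h,x:x+w].astype(int)-x0[y:y+h,x:x+w]).max(2).mean().round(1))
b=manip.get_image('side');print('motion',np.abs(a.astype(int)-b)[90:230,240:380].mean())
```

```text
[0.5544079  0.03254509 0.31479385] [ 0.32  0.24 -8.38] [-0.021  0.004  0.051] 0.0024685458603350362
expect foot/rim/ear px [[305.1 212.9]
 [303.7 169.6]
 [281.1 214.1]
 [329.  211.8]
 [271.2 170.3]
 [335.8 167.5]
 [306.2 226.3]]
120 None None; 128 294 315; 136 292 317; 144 288 317; 152 287 317; 160 281 326; 168 270 317; 176 272 333; 184 275 332; 192 277 335; 200 278 329; 208 280 379; 
 lemon 4.4

 tomato 4.3

 tumbler 4.0
motion 0.9134013605442177
```

The outline matches a level caddy about 10 cm up, everything is at rest, and the lemon, tomato and tumbler haven't moved.

```bash
python3 -c "
from station import manip
print(manip.sign_off())"
```

```text
the job is handed in; nothing more can be done
None
```

I handed the job in at about 22 s: the garlic is in the caddy, the lid is seated, the handle is up, and the arm is holding the caddy level and at rest about 10 cm above the worktop, with the tomato, lemon and tumbler undisturbed.

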